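# Feed the bead bin and hold the tweezers at the marked gap

## Task

Fill the bin for bead setting: lift the handle of the hinged pan so that all four brass beads tip into the bin. Then pick up the sprung tweezers by their grip plates, squeeze them until the pointer stands at the mark on the gauge strip (tips 20 mm apart, just wide enough to straddle a bead; never squeeze them nearly shut), and finish while still holding them steady at that gap, with the tips over the middle of the bin, a few centimetres above its highest wall. Leave the other things on the bench where they are.

Things in the scene. Friction and masses are not known exactly. Their poses are not given: they have to be found in the camera images.
- feeder: Bead feeder fixed to the bench: grey base plate 285 x 130 mm with, along its own x axis, first the pan's handle (x = -125 mm), then the tipping pan, then an open aluminium bin. Origin on the bench near the middle of the plate; x points from the handle to the bin, z up. Two 88 mm high standards at y = +-53 mm carry the pan's hinge.
- pan (a joint): Hinge of the tipping pan (118 x 92 mm, walls 22 mm high, open towards the bin). 0 = at rest, floor sloping 0.18 rad back from the bin; grows to 1.0 rad as the handle is lifted. The beads roll out forward over the hinge once it is lifted past about 0.2 rad; 0.75 rad empties it surely. It swings back by its own weight; lifting takes under 3 N.
- pan_handle (a point): Middle of the pan's handle: a round level steel bar 10 mm thick, 80 mm long along the feeder's y axis, between two side arms, 50 mm behind the pan's rear wall; 87 mm above the bench at rest. Its axes turn with the pan. Pinched from above across the bar (along the feeder's x), the bar turns freely between the fingers.
- pan_hinge (a point): Middle of the pan's hinge axis, which lies along the feeder's y axis, 75 mm above the bench. The handle moves on a circle of 150 mm radius about it, up and towards the bin.
- bin_mid (a point): Centre of the bin's mouth, 66 mm above the bench, axes as the feeder's. The bin is inside 105 mm (x) by 106 mm (y), floor 8 mm above the bench; side walls reach 66 mm, the wall on the pan side 48 mm, the wall at the far (+x) end 93 mm above the bench.
- bead_0_center (a point): Centre of a loose brass bead, a 16 mm ball of 15 g; at the start one of four in the pan.
- bead_1_center (a point): Centre of a loose brass bead, a 16 mm ball of 15 g; at the start one of four in the pan.
- bead_2_center (a point): Centre of a loose brass bead, a 16 mm ball of 15 g; at the start one of four in the pan.
- bead_3_center (a point): Centre of a loose brass bead, a 16 mm ball of 15 g; at the start one of four in the pan.
- tweezers: Loose steel sprung tweezers, 139 mm long, 90 g, lying flat on the bench, arms side by side. Origin on the underside, midway between the two ribbed grip plates as they stand at the mark; x points to the tips, z up. Heel at x = -85 mm, tips at x = +45 mm. The arm at -y is rigid with the body, the arm at +y is sprung.
- tweezer_grip (a point): Between the grip plates, 13 mm above the underside: where to take the tweezers. The plates are upright, 50 mm long (along the tweezers' x), 26 mm high from the bench; the fixed one's outer face is 18 mm from here at -y. Over their outer faces they measure about 46 mm relaxed and 36 mm at the mark, where they are parallel. The spring parts them with about 4 N relaxed, 8 N at the mark.
- tweezer_tips (a point): Midway between the tips as they stand at the mark: 45 mm ahead of the grip along the tweezers' x, 13 mm above their underside. Just behind the tips a flat gauge strip with one dark line across it bridges the arms; the pointer is a small dark pin on the sprung arm beside the strip.
- tweezer_arm (a joint): Angle (rad) of the sprung arm about the heel: 0 = relaxed, tips 36 mm apart; grows as it is squeezed; 0.123 = pointer at the mark, tips 20 mm apart; stop at 0.26. Tip gap = 36 mm - 130 mm x angle; width over the grip plates = 46.5 mm - 85 mm x angle.
- spool_4: Bystander: small spool of tan thread, 35 mm across, 40 mm high, standing near the bench edge.
- needle_tin: Bystander: closed red-brown tin, 77 x 113 x 39 mm.
- setter_anvil: Bystander: round steel anvil, 43 mm across, 18 mm high.
Not all that is in view belongs to the job. What is shaped like the tweezers but blue or purple is not meant.

How it is judged:
On the way, in this order (a step that is already met when the one before it is completed fails the run):
1. the pan is tipped up by its handle (value of joint pan above 0.2 rad and contact force between the fingers and feeder above 0.2 N).
2. all four beads lie in the bin (x of bead_0_center in the frame of bin_mid between -0.054 and 0.054 m and y of bead_0_center in the frame of bin_mid between -0.054 and 0.054 m and z of bead_0_center in the frame of bin_mid between -0.07 and -0.006 m and x of bead_1_center in the frame of bin_mid between -0.054 and 0.054 m and y of bead_1_center in the frame of bin_mid between -0.054 and 0.054 m and z of bead_1_center in the frame of bin_mid between -0.07 and -0.006 m and x of bead_2_center in the frame of bin_mid between -0.054 and 0.054 m and y of bead_2_center in the frame of bin_mid between -0.054 and 0.054 m and z of bead_2_center in the frame of bin_mid between -0.07 and -0.006 m and x of bead_3_center in the frame of bin_mid between -0.054 and 0.054 m and y of bead_3_center in the frame of bin_mid between -0.054 and 0.054 m and z of bead_3_center in the frame of bin_mid between -0.07 and -0.006 m), for 0.3 s.
3. the tweezers are held at the marked gap, lifted with the tips over the bin (value of joint tweezer_arm between 0.1 and 0.146 rad and x of tweezer_tips in the frame of bin_mid between -0.04 and 0.04 m and y of tweezer_tips in the frame of bin_mid between -0.04 and 0.04 m and z of tweezer_tips in the frame of bin_mid between 0.03 and 0.2 m and contact force between the fingers and tweezers above 1 N), for 0.3 s.
At the end, for the whole second after the job is handed in: All four beads lie in the bin; the fingers hold the tweezers at the marked gap (tip gap 20 mm within 3 mm: arm angle 0.100 to 0.146 rad), still, not touching the feeder, the tips over the bin (within 40 mm of its centre along each side) and 30 to 200 mm above the side walls (all of step 2 and all of step 3 and contact force between tweezers and feeder below 0.1 N and linear speed of tweezers below 0.02 m/s and angular speed of tweezers below 0.2 rad/s and velocity of joint tweezer_arm between -0.08 and 0.08 rad/s); the arm keeps its last pose, push and grip.
It fails at once if the tweezers are squeezed nearly shut (tip gap under 8 mm) (value of joint tweezer_arm above 0.215 rad).
It fails at once if the spool is shifted by more than 30 mm (distance of spool_4 from where it was at the start of the episode above 0.03 m).
It fails at once if the needle tin is shifted by more than 30 mm (distance of needle_tin from where it was at the start of the episode above 0.03 m).
It fails at once if the setter anvil is shifted by more than 30 mm (distance of setter_anvil from where it was at the start of the episode above 0.03 m).
It also fails if it takes over 54 s, if anything falls off the work surface, if the arm or the gripper's body presses on something with over 40 N, if the wrist force passes 120 N, or if a joint passes its speed limit or range.

## Robot

A 7-joint arm with a two-finger parallel gripper is mounted at the origin on a cart in front of the work surface, level with it; the furniture and walls round the work are solid. World frame = base frame: x ahead of the robot, y to its left, z up, the work surface at z = 0. Lengths are in m, angles in rad, forces in N, time in s.
With the tool pointing down it reaches from about 0.425 to 1.025 m from the base axis. Payload 3.6 kg.
Tool frame: the origin (TCP) lies on the centre line of the jaws, within the pads' length; the fingertips stand 17 mm ahead of it and the grasp point (between the pads) lies 2 mm behind it; z points along the fingers, y is the line along which they close (so a half turn about z gives the same grasp; the last joint's range is limited). The gripper opens to 85 mm and grips with 20 to 120 N. Pads are 22 mm wide; open, the fingers measure 114 mm over their backs; the gripper's body (76 mm by 85 mm) begins 54 mm behind the grasp point. The pads swing forward as they close: fully open they stand 13 mm farther back than shut.
Start: joints at [1.081, 0.591, 0.048, 1.609, -0.033, 0.943, -0.034], TCP at [0.28, -0.669, 0.248] pointing down, gripper open.
Joint ranges: [-2.69, 2.69], [-0.47, 2.24], [-1.27, 1.36], [0.19, 2.51], [-1.53, 4.68], [0.08, 2.07], [-3.09, 3.09]. Speed limits (rad/s): [2.57, 2.57, 3.14, 3.14, 3.14, 3.14, 3.14].

## Interface

Orientations are given as a rotation vector (axis times angle).
In Python, from workcell import bot gives the robot as it stands. Calls block until the motion is done:
- bot.reach(position, orientation): joint-space move of the TCP to a pose.
- bot.move_straight(position, vel=0.15, frame=None, max_force=None): straight line of the TCP; frame=None keeps the orientation; vel is the mean speed in m/s. With max_force (N) it stops when the force on the tool has changed by that much, and returns True; else False.
- bot.goto_joints(angles): joint-space move.
- bot.command_gripper(opening, f_grip=None): finger opening in m; f_grip is the grip in N (None keeps the last); returns when the fingers have stopped.
- bot.hold(seconds).
- bot.inverse_kinematics(position, orientation): joint angles nearest the present ones, or None.
- bot.observe(): the state.
- bot.camera(name): name is "side" or "top"; returns (picture, depth): 384x512x3 uint8, red, green, blue; 384x512 float32, m along the optical axis (not along the pixel's ray), 0 where there is no reading.
- bot.get_calibration(name): a dict with "K" (3x3 intrinsics, pixels), "eye" and "rotation" of the camera in the world. Camera axes: x right, y down, z forward; pixel columns grow to the right and rows downward; lengths in m; the calibration is good to about 2 mm. A picture is of the moment at which its call begins. get_calibration takes no time and is no camera call.
A pose or a line that the arm cannot do raises bot.Unreachable and nothing moves.
- bot.close_job(): hands the job in; it is judged then, once.
The state is a dict: "time": time; "qpos": joint angles; "joint_vel": joint speeds; "joint_torque": joint torques, N m; "ee_pos": TCP position; "ee_rot": TCP orientation; "wrist_force": force on the tool from outside, world axes, zero at the start; "torque": the same for the moment, N m; "gripper_width": finger opening in m; "grip_force": force on a finger pad.
Only numpy, scipy, OpenCV 4.12 (cv2) and the standard library are available. Lean on these libraries where they do the work, as an engineer would, in place of code of your own. Each camera call takes 0.05 s, during which the arm holds its last target. There are 200 camera calls.

## Working session

There is one attempt and no reset: what is moved stays moved. The work goes in short steps, each a Python script; the robot and the scene stay as the last script left them, time stands still between calls to the robot, and variables do not carry over. Pictures are saved under pics/ and viewed, at most 10 in all, crops included, and the job is handed in when it is done.

```bash
mkdir -p pics
cat > h.py <<'E'
import numpy as np, cv2
from workcell import bot
from scipy.spatial.transform import Rotation as R
def shot(n):
    im,d=bot.camera(n); c=bot.get_calibration(n)
    K=np.array(c["K"]);v,u=np.mgrid[:384,:512]
    P=np.stack([(u-K[0,2])/K[0,0]*d,(v-K[1,2])/K[1,1]*d,d],-1)@np.array(c["rotation"]).T+np.array(c["eye"])
    return im,d,P
def save(f,im,crop=None,s=1):
    if crop: a,b,c,e=crop; im=im[b:e,a:c]
    cv2.imwrite("pics/"+f,cv2.resize(im[:,:,::-1],None,fx=s,fy=s,interpolation=cv2.INTER_CUBIC))
def down(yaw):  # tool y axis at world angle yaw, z down
    y=np.array([np.cos(yaw),np.sin(yaw),0]);z=np.array([0,0,-1.]);x=np.cross(y,z)
    return R.from_matrix(np.stack([x,y,z],1)).as_rotvec()
E
python3 - <<'E'
from h import *
for n in("top","side"):
    im,d,P=shot(n); np.savez(n+".npz",im=im,P=P,d=d); save(n+"0.png",im,s=1.5); print(bot.get_calibration(n))
print(bot.observe())
E
```

```text
Traceback (most recent call last):
  File "h.py", line 7, in shot
    P=np.stack([(u-K[0,2])/K[0,0]*d,(v-K[1,2])/K[1,1]*d,d],-1)@np.array(c["rotation"]).T+np.array(c["eye"])
      ~~~~~~~~~~~~~~~~~~~~~~~~~~~~~~~~~~~~~~~~~~~~~~~~~~~~~~~~~~~~~~~~~~~~~~~~~~~~~~~~~~^~~~~~~~~~~~~~~~~~~
ValueError: operands could not be broadcast together with shapes (384,512) (3,)
```

```bash
sed -i 's/@np.array(c\["rotation"\]).T/@R.from_rotvec(c["rotation"]).as_matrix().T/' h.py
python3 - <<'E'
from h import *
for n in("top","side"):
    im,d,P=shot(n); np.savez(n+".npz",im=im,P=P,d=d); save(n+"0.png",im,s=1.5); print(bot.get_calibration(n))
    print(R.from_rotvec(bot.get_calibration(n)["rotation"]).as_matrix().round(2), P[300,100],P[300,400])
print(bot.observe())
E
```

```text
{'K': array([[499.61628479,   0.        , 258.7624011 ],
       [  0.        , 499.61628479, 192.55619148],
       [  0.        ,   0.        ,   1.        ]]), 'eye': array([0.34130382, 0.16368675, 1.32432868]), 'rotation': array([-2.11478099,  2.1766375 , -0.1600988 ])}
[[-0.03 -0.99  0.15]
 [-1.    0.03 -0.  ]
 [-0.   -0.15 -0.99]] [ 0.26719551  0.57918574 -0.00193651] [ 0.17956721 -0.44657705 -0.89683994]
{'K': array([[403.63897658,   0.        , 255.64720011],
       [  0.        , 403.63897658, 191.77357976],
       [  0.        ,   0.        ,   1.        ]]), 'eye': array([ 0.45709814, -0.72876339,  0.59500011]), 'rotation': array([-2.10080709,  0.14787554, -0.04729697])}
[[ 0.99 -0.09  0.09]
 [-0.13 -0.5   0.86]
 [-0.03 -0.86 -0.51]] [-0.17878578  0.8403691  -0.89559858] [ 0.79262981 -0.19628804  0.00403687]
{'time': 0.15, 'qpos': array([ 1.08049362,  0.59192011,  0.04831507,  1.60951296, -0.03329178,
        0.94268285, -0.03367079]), 'joint_vel': array([-0.00096353, -0.00367348, -0.00057173, -0.00528283, -0.00031903,
       -0.00056023,  0.00048445]), 'joint_torque': array([ 2.70091987e-03, -5.49250245e+01,  1.54962257e+00, -1.98453963e+01,
        9.56638396e-03,  5.62605521e-03,  7.34594252e-08]), 'ee_pos': array([ 0.27997097, -0.6681126 ,  0.24740067]), 'ee_rot': array([-3.07830140e+00, -6.19057531e-01,  6.94089905e-04]), 'wrist_force': array([ 0.03984763, -0.62305985, -0.10204315]), 'torque': array([ 0.02819462,  0.02650298, -0.00711909]), 'grip_force': 0.0, 'gripper_width': 0.08514960062980903}
```

View pics/top0.png

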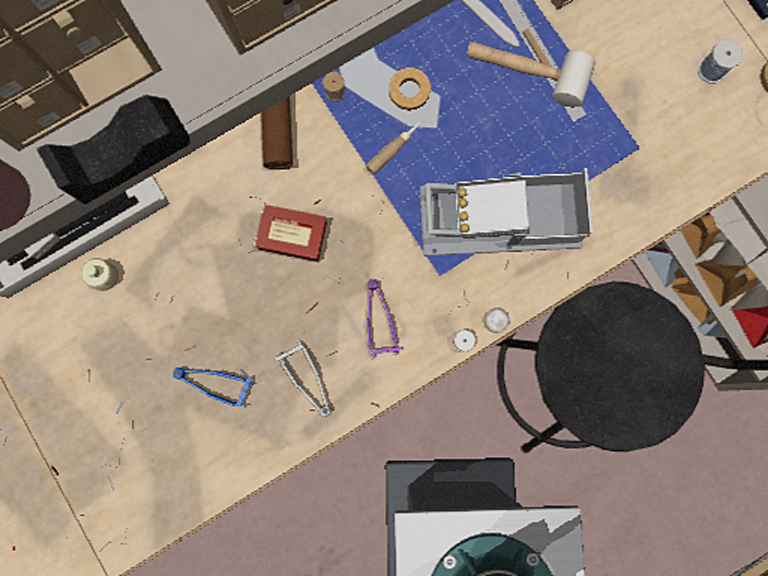

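View pics/side0.png

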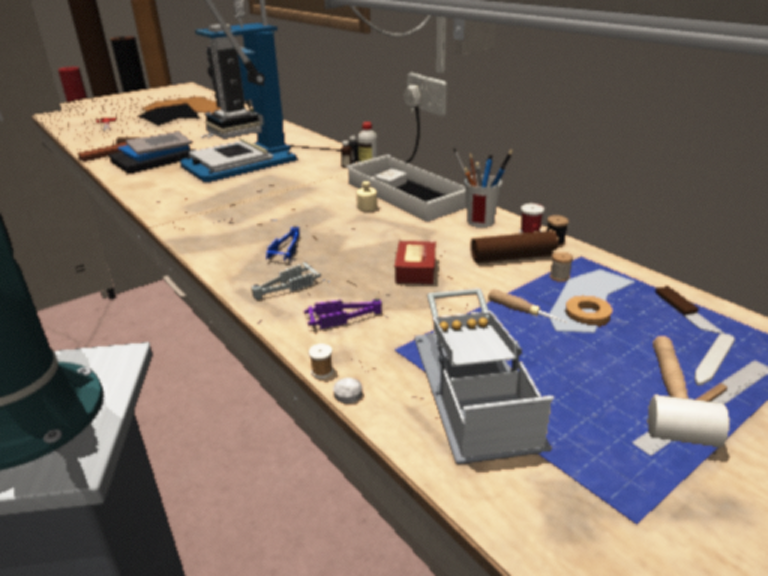

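Top view (1.5x pixels): the tweezer-shaped things are blue (213,385), purple (380,320) and silver (305,378). The silver one matches "steel": its heel is at about (325,411) and its wide tip end with the strip at (290,352). The feeder is at (505,213), with the handle on the left at (432,208) and the bin on the right at (558,208). I'll confirm in an enlarged crop.

Run:
```python
from h import *
a=np.load("top.npz");im=a["im"];P=a["P"]
A=cv2.resize(im[220:285,175:235],None,fx=6,fy=6,interpolation=cv2.INTER_CUBIC)
B=cv2.resize(im[110:175,275:400],None,fx=3.4,fy=3.4,interpolation=cv2.INTER_CUBIC)
B=cv2.copyMakeBorder(B,0,A.shape[0]-B.shape[0],0,0,cv2.BORDER_CONSTANT)
save("crop.png",np.hstack([A,B]))
# tweezers: pts above the bench
p=P[220:285,175:235].reshape(-1,3);m=(p[:,2]>.012)&(p[:,2]<.05);p=p[m]
print(len(p),p.min(0),p.max(0),np.percentile(p[:,2],[50,90,98]))
c,(w,h),ang=cv2.minAreaRect(p[:,:2].astype(np.float32));print(c,w,h,ang);print(cv2.boxPoints((c,(w,h),ang)))
# feeder
print((P[112:175:3,279:400:5,2]*1000).round().astype(int))
q=P[105:180,270:405].reshape(-1,3);q=q[(q[:,2]>.04)]
c,(w,h),ang=cv2.minAreaRect(q[:,:2].astype(np.float32));print(c,w,h,ang);print(cv2.boxPoints((c,(w,h),ang)))
for n,(u,v) in dict(spool=(310,227),tin=(195,155),anvil=(331,213)).items(): print(n,P[v,u])
```

```text
270 [0.31805291 0.26401775 0.01352301] [0.44820089 0.35909555 0.03510094] [0.02322239 0.0290143  0.03134727]
(0.38313156366348267, 0.30008575320243835) 0.13708513975143433 0.052329882979393005 37.0144157409668
[[0.3126497  0.27971432]
 [0.34415314 0.23792973]
 [0.45361343 0.3204572 ]
 [0.42211    0.36224177]]
[[   4    8    2    6    6    7    6    3    1    2    4   -1    9    6
     3    1    7    4    1    7    5    1   96    4   -2]
 [   7    6    4    1    5    6    6    3    2    4    5    7    1   89
     6    5    6    4    3    7    8   66   89    4    4]
 [   1    5    2    5    4    4    4    4    3    1    5    4   92  100
    96   63   60   53   56   53   55   51   87    4   -2]
 [   3    2    1    8    8    5   83   83   79   83   71   72   77   75
    76   32   33   25   30   23   14   36   81    1    4]
 [   3   95   90   87   80   74   65   64   67   70   73   72   72   75
    78    8    8 1324    9    8   11   38   80   -1    1]
 [   7   90    9   14   10   79   75   60   67   71   73   70   76   77
    76    3   11    6   10   10    9   31   77    3    2]
 [   4   
[... 1573 characters left out ...]
   8   17   10   11    8   10    5   11   11    8
     9   13    5    2    0    5   -1   -2    4    3    1]
 [  -1    5    9   15    6    2    7    3    2   -1    2    0    2    2
     3   -1   -2    0    2    5    2   -1    1    2    2]
 [   4    2    4    4    4    1    5    0    0    4    3    0    0    4
     0   -2    4    6    1   -4    0    0    1   -1   -2]]
(0.5919455289840698, 0.03620360791683197) 0.2417372614145279 0.5077952146530151 37.583961486816406
[[ 0.34130386  0.1636868 ]
 [ 0.65102005 -0.23872079]
 [ 0.84258723 -0.09127958]
 [ 0.532871    0.31112802]]
spool [0.43897004 0.02813197 0.02878375]
tin [0.6357565  0.32295221 0.04115494]
anvil [ 0.47478939 -0.02949824  0.01974212]
```

View pics/crop.png

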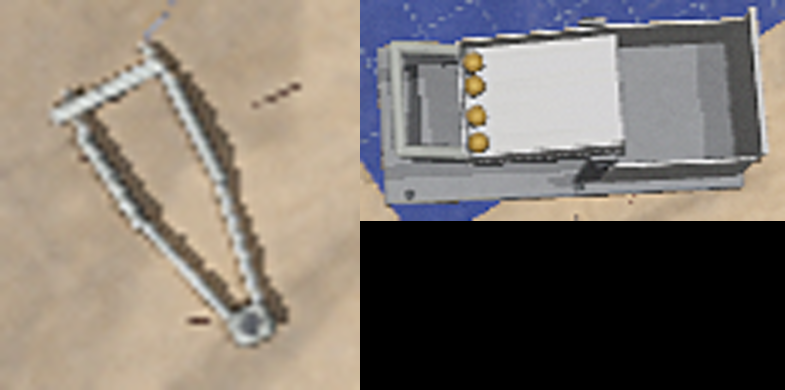

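Crop: silver steel tweezers confirmed. In the crop the heel ring is at (252,323), the fixed tip at (155,55), and the sprung tip with the pointer at (72,100). The four beads sit at the pan's rear wall and the handle bar is at (400,105). Next I'll fit the poses.

Run:
```python
from h import *
a=np.load("top.npz");P=a["P"]
c=bot.get_calibration("top");K=c["K"];M=R.from_rotvec(c["rotation"]).as_matrix();e=c["eye"]
def ray(u,v,z):
    d=M@np.array([(u-K[0,2])/K[0,0],(v-K[1,2])/K[1,1],1]);return e+d*(z-e[2])/d[2]
def rc(x,y,z,f="B"):
    return ray(275+(x-360)/3.4-.35,110+y/3.4-.35,z) if f=="B" else ray(175+x/6-.4,220+y/6-.4,z)
r=P[120:158,279:290].reshape(-1,3);r=r[(r[:,2]>.08)&(r[:,2]<.11)]
pts=r[:,:2];print("bar depth",len(r),np.median(r,0),cv2.fitLine(pts.astype(np.float32),cv2.DIST_HUBER,0,.01,.01).ravel())
f=lambda n,*q:print(n,rc(*q).round(4))
f("bar far",393,46,.092);f("bar near",404,152,.092);f("bar mid",398,100,.092)
f("bin end wall far",755,12,.093);f("bin end wall near",765,153,.093)
f("pan front far",615,37,.078);f("pan front near",622,153,.085)
f("plate corner",386,203,.012);f("plate corner2",742,187,.012)
for n,x,y,z in(("heel",252,323,.026),("fixtip",155,60,.026),("sprtip",75,108,.026)):print(n,rc(x,y,z,"A").round(4))
```

```text
bar depth 148 [0.66180272 0.08679944 0.09187985] [0.99996233 0.00868066 0.6640463  0.0865057 ]
bar far [0.7003 0.0884 0.092 ]
bar near [0.619  0.0832 0.092 ]
bar mid [0.6587 0.0862 0.092 ]
bin end wall far [ 0.7185 -0.184   0.093 ]
bin end wall near [ 0.6103 -0.1841  0.093 ]
pan front far [ 0.7066 -0.0809  0.078 ]
pan front near [ 0.6151 -0.0798  0.085 ]
plate corner [0.5965 0.0937 0.012 ]
plate corner2 [ 0.6012 -0.187   0.012 ]
heel [0.327  0.2726 0.026 ]
fixtip [0.4406 0.3127 0.026 ]
sprtip [0.4209 0.3475 0.026 ]
```

```bash
cat >> h.py <<'E'
FX=np.array([.012,-1,0]);FX/=np.linalg.norm(FX)
BAR=np.array([.661,.0865,.087]);HINGE=BAR+.1495*FX+[0,0,-.012];BIN=np.array([.664,-.128,.066])
TW=.443;GRIP=np.array([.404,.309])
def barpos(t):
    e=np.arcsin(.012/.15)+t; return HINGE-.15*np.cos(e)*FX+[0,0,.15*np.sin(e)]
E
python3 - <<'E'
from h import *
y0=np.arctan2(FX[1],FX[0])
for k in(0,np.pi):
    for p in (BAR+[0,0,.15],barpos(.85)):
        q=bot.inverse_kinematics(p,down(y0+k));print(k,None if q is None else np.round(q,2))
    for yy in(TW+np.pi/2+k,): 
        q=bot.inverse_kinematics([*GRIP,.02],down(yy));print("tw",None if q is None else np.round(q,2))
yaw=y0 if abs((bot.inverse_kinematics(BAR+[0,0,.15],down(y0)))[6])<1.8 else y0+np.pi
bot.command_gripper(.045,20)
bot.reach(BAR+[0,0,.14],down(yaw))
im,d,P=shot("top");save("appr.png",im,(230,90,410,200),3.5)
hit=bot.move_straight(BAR+[0,0,.001],vel=.08,max_force=8)
o=bot.observe();print(hit,o["time"],o["ee_pos"],o["wrist_force"],yaw)
im,d,P=shot("side");save("apprs.png",im,(260,130,400,310),3.3)
E
```

```text
0 [-0.17  0.53 -0.04  1.76  0.03  0.86 -1.78]
0 [-0.13  0.57  0.04  1.8  -0.03  0.77 -1.64]
tw [-0.12  0.91 -0.89  2.19  1.23  0.71  0.11]
3.141592653589793 [ 0.31  0.64 -0.77  1.73  0.52  0.99  0.92]
3.141592653589793 [ 0.36  0.67 -0.71  1.78  0.54  0.9   0.99]
tw [-0.82  0.72  0.11  2.22 -0.34  0.22 -1.53]
False 5.5333 [0.66135871 0.08655284 0.08852578] [-0.3944192  -0.23193866  0.14344579] -1.5587969027451354
```

View pics/apprs.png

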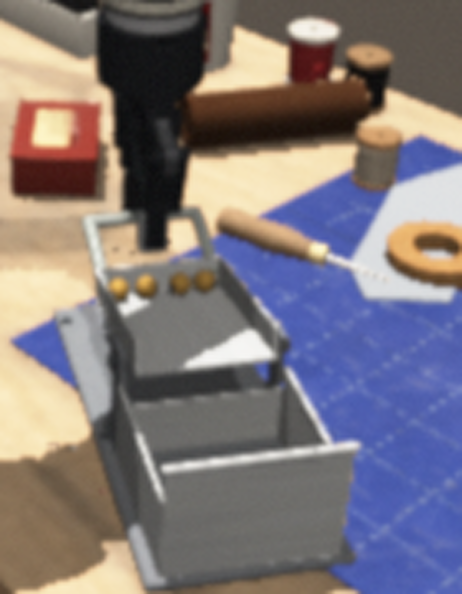

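The fingers straddle the bar, one on each side of it at about (150,215), and the beads are still in the pan. Now I'll grip and tip.

Run:
```python
from h import *
bot.command_gripper(0.005,20)
o=bot.observe();print(o["time"],o["gripper_width"],o["grip_force"])
off=o["ee_pos"]-BAR; off=np.array([off[0],off[1],.001])
for t in np.arange(.1,.86,.125):
    bot.move_straight(barpos(t)+off,vel=.07)
    o=bot.observe();print(round(t,2),o["time"],o["wrist_force"].round(1),o["gripper_width"])
bot.hold(.7)
im,d,P=shot("side");save("tip.png",im,(260,130,400,310),3.3)
```

```text
5.9917 0.008994956319978797 19.481121003627777
0.1 6.3583 [ 0.7  0.9 -2.5] 0.008681341296386648
0.22 6.775 [ 0.4  1.7 -2.5] 0.00896376502867481
0.35 7.1917 [ 0.1  2.7 -0.3] 0.008874720557936056
0.48 7.6083 [-0.3  5.9  2. ] 0.00858549131656428
0.6 8.025 [0.  5.1 2.5] 0.009125206921400215
0.72 8.4417 [-0.3  6.4  4.5] 0.00905914563643486
0.85 8.8583 [-0.9  7.3  6.4] 0.009063978261037234
```

View pics/tip.png

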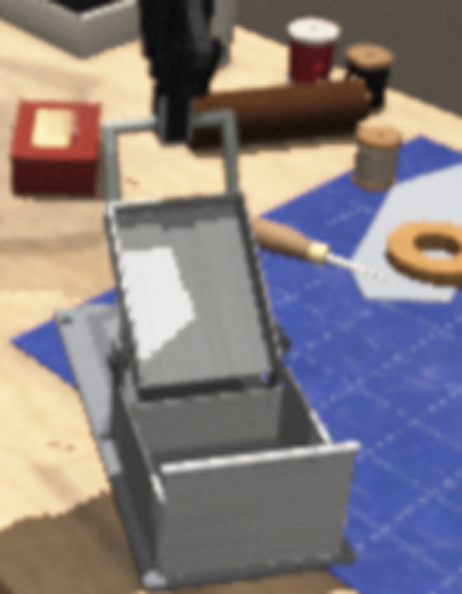

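The pan is tipped up and empty. The beads are hidden behind the bin's walls, so I'll lower it, release, back off to above the tweezers, and check the bin from the top.

Run:
```python
from h import *
for t in (.6,.4,.2,.05,0):
    bot.move_straight(barpos(t)+[0,0,.001],vel=.1)
bot.command_gripper(.045,20)
bot.move_straight(BAR+[0,0,.16],vel=.2)
for k in(0,np.pi):
    q=bot.inverse_kinematics([*GRIP,.2],down(TW+np.pi/2+k));q2=bot.inverse_kinematics([.627,-.145,.16],down(TW+np.pi/2+k));print(k,q,q2)
bot.reach([.50,.12,.30],down(-np.pi/2))
im,d,P=shot("top")
o=bot.observe();print(o["time"],o["wrist_force"].round(1))
A=cv2.resize(im[215:290,165:240],None,fx=5,fy=5,interpolation=cv2.INTER_CUBIC)
B=cv2.resize(im[105:180,275:400],None,fx=3.2,fy=3.2,interpolation=cv2.INTER_CUBIC)
B=cv2.copyMakeBorder(B,0,A.shape[0]-B.shape[0],0,0,cv2.BORDER_CONSTANT)
save("bin.png",np.hstack([A,B]))
```

```text
0 [ 0.02450192  0.60709532 -1.07129893  2.10332633  0.72185504  0.86004313
  0.53256641] [ 0.82461626  0.84681764 -1.07489072  1.83475707  0.87846891  1.02751347
  1.39505396]
3.141592653589793 [-0.60494244  0.39656319 -0.176612    2.12787143  0.11609837  0.62591641
 -1.99013073] [ 0.23820109  0.59481377 -0.11737225  1.86100992  0.10307306  0.6915818
 -1.06645451]
13.8083 [ 0.1 -0.2 -0.2]
```

View pics/bin.png

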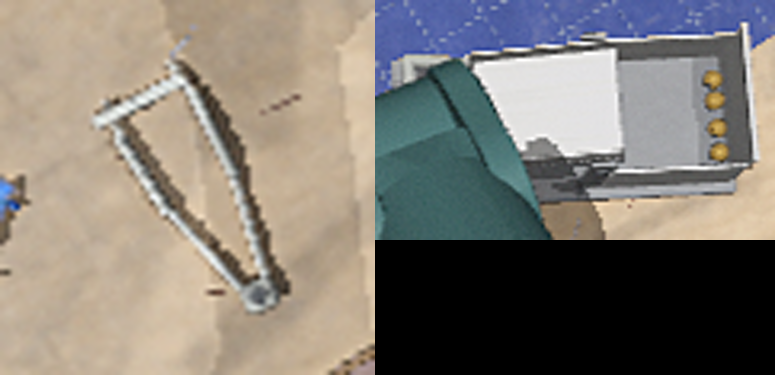

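All four beads lie in the bin (crop x about 715, y 78–152). The tweezers haven't moved. Now I'll grasp them.

Run:
```python
from h import *
yaw=TW+np.pi*1.5; ry=np.array([-np.sin(TW),np.cos(TW)])
bot.command_gripper(.07,20)
c=GRIP+.004*ry   # relaxed plates lie about 5 mm to the sprung side
bot.reach([*c,.15],down(yaw))
h=bot.move_straight([*c,.019],vel=.08,max_force=6)
o=bot.observe();print(h,o["time"],o["ee_pos"],o["wrist_force"].round(1))
for w in(.046,.042,.039,.037,.036):
    bot.command_gripper(w,20);o=bot.observe();print(w,o["gripper_width"],o["grip_force"],o["wrist_force"].round(1),o["time"])
im,d,P=shot("side");save("grasp.png",im,(150,140,270,230),5)
```

```text
False 16.9833 [0.40253447 0.31278986 0.01941934] [-0.5  0.5 -0.1]
0.046 0.04600773013836955 4.975285646505654 [-1.4 -0.7  5.5] 17.3417
0.042 0.04202554996029229 7.611078475601971 [-1.9  0.6  8.1] 17.5667
0.039 0.03910113649151151 9.421314135033754 [-1.  -0.4 10.7] 17.7833
0.037 0.03730490428800087 10.51946371793747 [-0.4 -0.6 11.5] 18.0
0.036 0.036514506592089546 10.340063273906708 [-0.2 -1.  12.2] 18.2167
```

View pics/grasp.png

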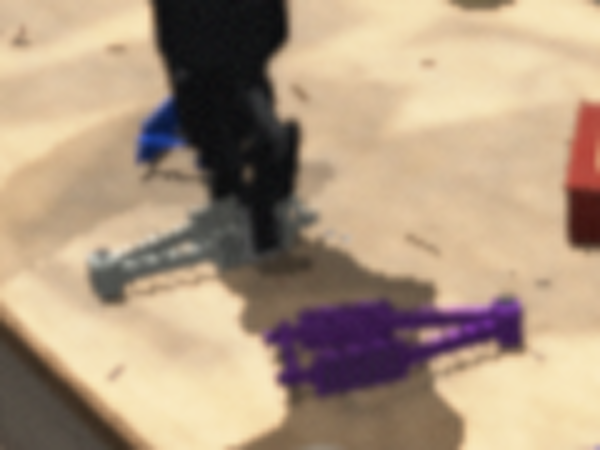

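Run:
```python
from h import *
p=bot.observe()["ee_pos"]
pr=lambda:(lambda o:print(o["time"],o["ee_pos"].round(3),o["gripper_width"],round(o["grip_force"],1),o["wrist_force"].round(1)))(bot.observe())
bot.move_straight([p[0],p[1],.06],vel=.05);pr()
bot.move_straight([p[0],p[1],.20],vel=.1);pr()
t=np.array([np.cos(TW),np.sin(TW)])*.045
g=BIN[:2]-t
bot.move_straight([*g,.20],vel=.12);pr()
bot.move_straight([*g,.165],vel=.05);bot.hold(.5);pr()
im,d,P=shot("top");A=cv2.resize(im[100:200,300:400],None,fx=4.5,fy=4.5,interpolation=cv2.INTER_CUBIC)
im,d,P=shot("side");B=cv2.resize(im[150:300,255:370],(345,450),interpolation=cv2.INTER_CUBIC)
save("over.png",np.hstack([A,B]))
```

```text
19.2333 [0.403 0.312 0.06 ] 0.03618702924372269 7.7 [-0.2 -0.1 -0.7]
20.7833 [0.403 0.312 0.199] 0.03627609906154638 7.7 [-0.1  0.6 -1. ]
25.1833 [ 0.623 -0.147  0.2  ] 0.0361924431231998 7.7 [ 0.   0.4 -0.8]
26.5333 [ 0.623 -0.147  0.165] 0.03577743324546047 7.7 [ 0.2 -0.8  0.2]
```

View pics/over.png

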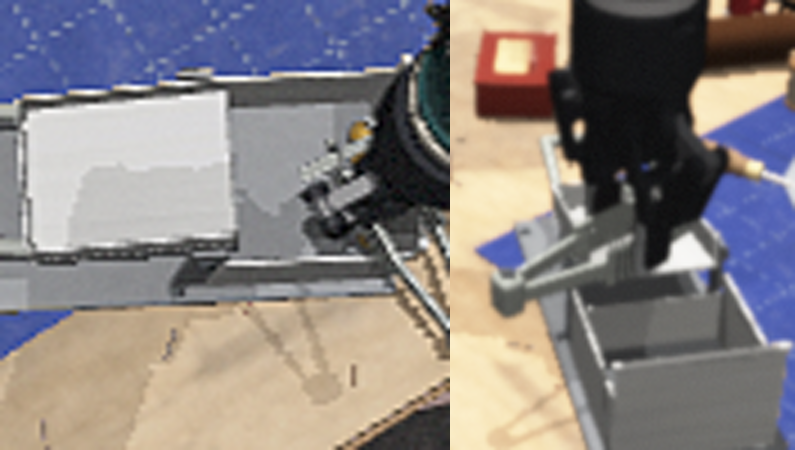

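Side view: the tweezers are held above the bin. The tips show in the top crop at about (310,175), which is pixel (369,139). I'll check that point against the bin centre.

Run:
```python
from h import *
im,d,P=shot("top")
q=P[125:155,360:388].reshape(-1,3);q=q[(q[:,2]>.13)&(q[:,2]<.19)]
# feature ahead of fingers
u=np.array([np.cos(TW),np.sin(TW)]);g=bot.observe()["ee_pos"][:2]
s=(q[:,:2]-g)@u;l=(q[:,:2]-g)@np.array([-u[1],u[0]])
m=(s>.03)&(s<.07);print(m.sum(),np.percentile(s[m],[50,90,100]),np.percentile(l[m],[0,50,100]),np.median(q[m],0),BIN)
im,d,P=shot("side")
for n,(x0,y0,x1,y1) in dict(heel=(268,238,276,256),grip=(296,225,303,238)).items():
    r=P[y0:y1,x0:x1].reshape(-1,3);r=r[r[:,2]>.08];print(n,np.median(r,0).round(3))
o=bot.observe();print(o["time"],o["gripper_width"],o["grip_force"])
```

```text
46 [0.03302627 0.04065896 0.04268343] [-0.01195971  0.01164955  0.03681083] [ 0.65018139 -0.1214514   0.16711901] [ 0.664 -0.128  0.066]
heel [ 0.541 -0.192  0.164]
grip [ 0.599 -0.145  0.158]
26.7333 0.03617698527637956 7.669312655925751
```

The tips are within about 5 mm of the bin's centre and about 90 mm above the side walls. The width of 36.2 mm means an arm angle of about 0.121 rad, and the 7.7 N grip agrees with the spring at the mark. Handing in.

```bash
python3 -c "
from workcell import bot
print(bot.close_job())"
```

```text
the job is handed in; nothing more can be done
None
```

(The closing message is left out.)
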